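# Load the tabbed tube blocks into the dry bath

### The job

Set the two aluminium tube blocks that have a tab on one end into the two wells of the dry bath, one block flat in each well, lying along the well, with both tabs pointing towards the control panel. Either block may take either well; leave the plain block without a tab where it is.

Things in the scene. Friction and masses are not known exactly. Their poses are not given: they have to be found in the camera images.
- dry_bath: fixed white box 200 (x) x 190 (y) x 80 mm high, sloping blue control panel along its front edge, two open wells behind. Origin on the bench under the front edge's middle; +x from panel to wells, z up. Wells centred at x 124, y +-47.5 mm: 120 long (x), 62 wide, 15 deep, floor 65 above the bench. Tab to panel, a block is centred at origin x 132, top 35 over the rim. Turned up to 25 degrees
- tab_block_a: tabbed block: aluminium, 330 g, body 80 (x) x 40 (y) x 50 mm high, eight dark holes on top, and a full-height tab 16 mm long, 20 wide in the middle of one short end, pointing along -x (tab tip x = -56 mm, other end x = +40). Origin: centre of the 80 x 40 underside, tab left out; z up. Stands upright on the bench, turned any way up to 110 degrees from tab-towards-robot; grip across the 40 mm
- tab_block_b: second, identical tabbed block: aluminium, 330 g, body 80 (x) x 40 (y) x 50 mm high, eight dark holes on top, and a full-height tab 16 mm long, 20 wide in the middle of one short end, pointing along -x (tab tip x = -56 mm, other end x = +40). Origin: centre of the 80 x 40 underside, tab left out; z up. Stands upright on the bench, turned any way up to 110 degrees from tab-towards-robot; grip across the 40 mm
- plain_block: bystander, to be left alone: the same 80 x 40 x 50 mm aluminium block with eight tube holes but with no tab; origin at the centre of its underside, x along its length
Not all that is in view belongs to the job. What is shaped like the tab_block_b but orange or turquoise is not meant.

How it is judged:
At the end, for the whole second after the job is handed in: Each of the two tabbed blocks stands upright, at rest and flat on the floor of its own well (within about 4 mm in height, 6 degrees of tilt), lying along the well within 15 degrees, its tab on the control-panel side (((x of tab_block_a in the frame of dry_bath between 0.11 and 0.154 m and y of tab_block_a in the frame of dry_bath between 0.03 and 0.065 m and z of tab_block_a in the frame of dry_bath between 0.06 and 0.069 m and angle between each of tab_block_a, tab_block_b's own z axis and vertical below 0.1 rad and angle between the x axis of each of tab_block_a, tab_block_b and the x axis of dry_bath, either way round below 0.27 rad and x of dry_bath in the frame of tab_block_a below -0.05 m and linear speed of each of tab_block_a, tab_block_b below 0.02 m/s and x of tab_block_b in the frame of dry_bath between 0.11 and 0.154 m and y of tab_block_b in the frame of dry_bath between -0.065 and -0.03 m and z of tab_block_b in the frame of dry_bath between 0.06 and 0.069 m and x of dry_bath in the frame of tab_block_b below -0.05 m) or (x of tab_block_a in the frame of dry_bath between 0.11 and 0.154 m and y of tab_block_a in the frame of dry_bath between -0.065 and -0.03 m and z of tab_block_a in the frame of dry_bath between 0.06 and 0.069 m and angle between each of tab_block_a, tab_block_b's own z axis and vertical below 0.1 rad and angle between the x axis of each of tab_block_a, tab_block_b and the x axis of dry_bath, either way round below 0.27 rad and x of dry_bath in the frame of tab_block_a below -0.05 m and linear speed of each of tab_block_a, tab_block_b below 0.02 m/s and x of tab_block_b in the frame of dry_bath between 0.11 and 0.154 m and y of tab_block_b in the frame of dry_bath between 0.03 and 0.065 m and z of tab_block_b in the frame of dry_bath between 0.06 and 0.069 m and x of dry_bath in the frame of tab_block_b below -0.05 m))); the robot touches nothing.
It fails at once if the plain block is moved more than 25 mm (distance of plain_block from where it was at the start of the episode above 0.025 m).
It also fails if it takes over 62 s, if anything falls off the work surface, if the arm or the gripper's body presses on something with over 40 N, if the wrist force passes 120 N, or if a joint passes its speed limit or range.

### The arm

A 6-joint arm with a two-finger parallel gripper is mounted at the origin on the work surface. World frame = base frame: x ahead of the robot, y to its left, z up, the work surface at z = 0. Lengths are in m, angles in rad, forces in N, time in s.
With the tool pointing down it reaches from about 0.35 to 0.85 m from the base axis. Payload 8.1 kg.
Tool frame: the origin (TCP) lies at the very end of the fingers, on their centre line; the grasp point (between the pads) lies robot.grip_point_offset behind it (robot.grip_point_offset is the distance from the TCP to the grasp point, in m); z points along the fingers, y is the line along which they close (so a half turn about z gives the same grasp; the last joint's range is limited). The gripper opens to 93 mm and grips with 3 to 60 N. Pads are 15 mm wide; open, the fingers measure 128 mm over their backs; the gripper's body (75 mm by 188 mm) begins 65 mm behind the grasp point.
Start: joints at [-1.334, 0.13, 1.488, -0, 1.523, -0.085], TCP at [0.19, -0.569, 0.219] pointing down, gripper open.
Joint ranges: [-2.96, 2.96], [-0.89, 2.26], [0.02, 2.5], [-1.34, 4.48], [0, 2.73], [-2.66, 2.66]. Speed limits (rad/s): [2.39, 2.39, 2.79, 3.14, 3.14, 3.14].

### API

Orientations are given as a rotation vector (axis times angle).
In Python, from plant import robot, eyes gives the robot as it stands. The module is installed in compiled form; this text tells all that it offers.
- The arm moves only by the tool apply_moves, never from a script. Its argument "steps" is one flat list of numbers, 7 for each row, row after row: the shift along the tool's x, y, z in units of 30 mm (1.0 is 30 mm), then the turn, a rotation vector about the tool's x, y, z in units of 6 degrees (1.0 is 6 degrees), then the opening in per cent of the stroke, from 0 (shut) to 100 (fully open). In form: [dx, dy, dz, ax, ay, az, fingers, dx, dy, dz, ax, ay, az, fingers, ...]. A call has 1 to 12 rows; each row shifts and turns the commanded pose from where the row before left it, along the tool's axes as they then stand; what a row does not reach is not made up. A row lasts 1/12 s, in which the tool goes at most 41.7 mm and 7.16 degrees, less where a joint would pass 70% of its speed; a pose out of reach is approached as far as the arm can. A call is refused whole if a number of a shift passes 1 or a number of a turn 1, either way. A call with a gripper value outside its range is refused whole. The fingers move at their own pace and stop on an object; "grip_force" is the grip in N (left out, the last holds). Time passes only in rows, so rows that do not move let the fingers close. It gives the time, the measured TCP pose, the force, the opening and the grip force at its end, in the units of the state.
- robot.read_state(): the state, without advancing time (a new reading comes with each control period).
- eyes.read_camera(name): name is "side" or "top"; returns the picture (480x640x3 uint8, red, green, blue); there is no depth.
- eyes.calibration(name): a dict with "K" (3x3 intrinsics, pixels), "R" (3x3) and "t" (3): a world point X has camera coordinates R X + t. Camera axes: x right, y down, z forward; pixel columns grow to the right and rows downward; lengths in m; the calibration is good to about 2 mm. A picture is of the moment at which its call begins. calibration takes no time and is no camera call.
- robot.close_job(): hands the job in; it is judged then, once.
Trained networks look in the newest picture that a camera, given by its name, has taken for a name from the list of things; names that differ only in an ending like _2 or _b are one class to them, and where a whole thing is asked for, a point or a joint stands for the part that bears it (a point fixed in the world has none). Each returns a list of dicts, best first, with "conf" (0 to 1); they miss things now and then, are a little off and sometimes report something else, mostly with a low value. They report only what shows in the picture. A call takes as long as a camera call. They do not tell look-alikes from the thing itself.
- eyes.search_frame(camera, thing): "rect" ([left, top, width, height] in pixels, round what is visible of it).
- eyes.place_of(camera, thing): "xy" ([column, row] in pixels: a listed point, or the origin of a listed thing).
The state is a dict: "t": time; "q": joint angles; "dq": joint speeds; "joint_torque": joint torques, N m; "tool_pos": TCP position; "orientation": TCP orientation; "force": force on the tool from outside, world axes, zero at the start; "wrist_torque": the same for the moment, N m; "opening": finger opening in m; "gripper_force": force on a finger pad.
Only numpy, scipy, OpenCV 4.12 (cv2) and the standard library are available. Lean on these libraries where they do the work, as an engineer would, in place of code of your own. Each camera call takes 0.05 s, during which the arm holds its last target. There are 200 camera calls.

## Working session

There is one attempt and no reset: what is moved stays moved. The work goes in short steps, Python scripts to look and compute and a tool call to move; the robot and the scene stay as the last step left them, time stands still between calls to the robot, and variables do not carry over. Pictures are saved under pics/ and viewed, at most 10 in all, crops included, and the job is handed in when it is done.

Besides the shell and the picture viewer there is one more tool, called as name(argument=value, ...) on one line, values as JSON. apply_moves: Moves the arm, as the interface text tells. Its arguments: {"type":"object","properties":{"steps":{"type":"array"},"grip_force":{"type":"number"}},"required":["steps"]}

```bash
mkdir -p pics; python3 - <<'E'
from plant import robot, eyes
import cv2,numpy as np
for n in("side","top"):
    im=eyes.read_camera(n); cv2.imwrite(f"pics/{n}0.png",im[:,:,::-1])
    c=eyes.calibration(n); print(n,np.round(c["K"],1).tolist(),np.round(c["R"],4).tolist(),np.round(c["t"],4).tolist())
    for th in("dry_bath","tab_block_a","plain_block"):
        print(th,[(np.round(d["xy"]).tolist(),round(d["conf"],2)) for d in eyes.place_of(n,th)])
s=robot.read_state(); print(s["t"],s["tool_pos"],s["orientation"],s["opening"],robot.grip_point_offset)
E
```

```text
side [[496.7, 0.0, 319.9], [0.0, 496.7, 239.2], [0.0, 0.0, 1.0]] [[0.9836, -0.1806, 0.0035], [-0.1287, -0.7146, -0.6876], [0.1267, 0.6758, -0.7261]] [-0.5678, 0.1484, 0.9331]
dry_bath [([239.0, 371.0], 0.81)]
tab_block_a [([334.0, 162.0], 0.93), ([376.0, 190.0], 0.81), ([325.0, 197.0], 0.8), ([382.0, 233.0], 0.8), ([317.0, 233.0], 0.73), ([253.0, 185.0], 0.71)]
plain_block [([249.0, 248.0], 0.73)]
top [[514.3, 0.0, 328.2], [0.0, 514.3, 243.8], [0.0, 0.0, 1.0]] [[-0.0058, -0.9998, 0.0199], [-0.9911, 0.0031, -0.1332], [0.1331, -0.0205, -0.9909]] [0.0623, 0.5924, 0.9461]
dry_bath [([455.0, 343.0], 0.75)]
tab_block_a [([174.0, 204.0], 0.81), ([305.0, 245.0], 0.75), ([312.0, 179.0], 0.7), ([243.0, 226.0], 0.62), ([242.0, 170.0], 0.62), ([197.0, 313.0], 0.55)]
plain_block [([310.0, 321.0], 0.8), ([199.0, 310.0], 0.65)]
0.4 [ 0.18978251 -0.56910501  0.21848249] [-3.10073351e+00 -5.03310633e-01  2.57280020e-05] 0.09300405611255053 0.0188
```

View pics/top0.png

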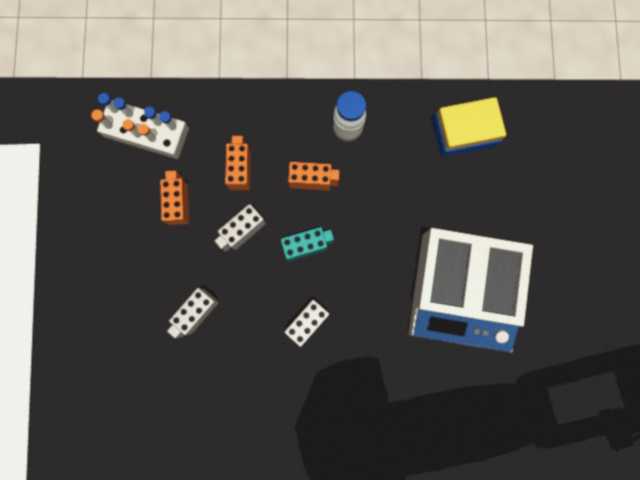

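View pics/side0.png

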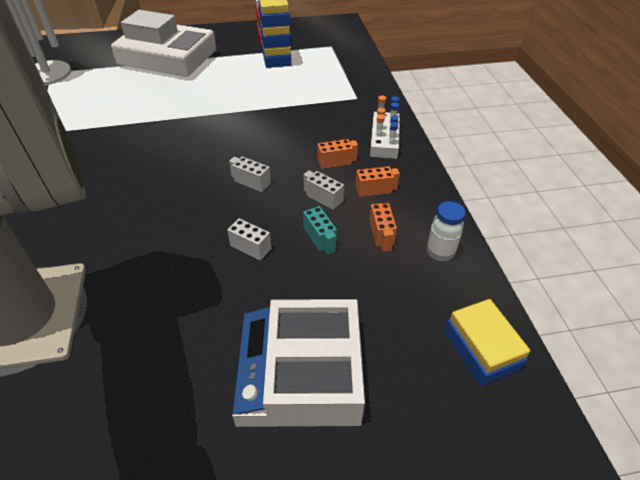

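Top view: white tabbed blocks are at (240,227), tab at (221,242), and at (192,312), tab at (175,330). The plain block is at (307,322) and the bath at (472,290), panel towards the robot. Side view: the tabbed blocks are at (324,188) and (250,172), the plain block at (249,238).

```bash
cat > h.py <<'E'
import numpy as np, cv2
from scipy.optimize import minimize, least_squares
from plant import robot, eyes
CAL={n:eyes.calibration(n) for n in("side","top")}
def proj(n,X):
    c=CAL[n]; p=(np.atleast_2d(X)@np.array(c["R"]).T+c["t"])@np.array(c["K"]).T
    return p[:,:2]/p[:,2:]
def world(L,x,y,z,a):
    c,s=np.cos(a),np.sin(a); L=np.atleast_2d(L)
    return np.c_[x+c*L[:,0]-s*L[:,1],y+s*L[:,0]+c*L[:,1],z+L[:,2]]
def unproj(n,uv,z):
    c=CAL[n];R=np.array(c["R"]);d=R.T@np.linalg.solve(c["K"],[*uv,1]);o=-R.T@c["t"]
    return o+d*(z-o[2])/d[2]
def box(x0,x1,w,h): return np.array([[x,y,z] for x in(x0,x1) for y in(-w/2,w/2) for z in(0,h)])
BODY=box(-.04,.04,.04,.05); TAB=box(-.056,-.04,.02,.05)
def sil(n,p,tab=True,S=4):
    m=np.zeros((480*S,640*S),np.uint8)
    for B in((BODY,TAB) if tab else(BODY,)):
        cv2.fillConvexPoly(m,cv2.convexHull(((proj(n,world(B,*p))+.5)*S-.5).round().astype(np.int32)),255)
    return cv2.resize(m,(640,480),interpolation=cv2.INTER_AREA)/255.
def blockmask(im,seed,thr=62):
    g=im.max(2); m=((g>thr)).astype(np.uint8)
    m=cv2.morphologyEx(m,cv2.MORPH_CLOSE,np.ones((3,3)))
    n,l=cv2.connectedComponents(m)
    y,x=int(seed[1]),int(seed[0]); v=l[y-6:y+7,x-6:x+7]; k=np.bincount(v[v>0]).argmax()
    cs,_=cv2.findContours((l==k).astype(np.uint8),cv2.RETR_EXTERNAL,cv2.CHAIN_APPROX_NONE)
    o=np.zeros((480,640),np.uint8); cv2.drawContours(o,cs,-1,1,-1); return o
def fit(ms,p0):
    f=lambda q:sum(np.abs(sil(n,q)-m).sum() for n,m in ms.items())
    sx=np.array([p0]+[np.array(p0)+d for d in np.diag([.015,.015,.008,.2])])
    r=minimize(f,p0,method="Nelder-Mead",options=dict(initial_simplex=sx,xatol=1e-4,fatol=.1,maxiter=250))
    return r.x,r.fun
E
cat > m.py <<'E'
from h import *
im={n:cv2.imread(f"pics/{n}0.png")[:,:,::-1] for n in CAL}
B={}
for k,(st,ss,tt) in {"P":((240,227),(324,188),(221,242)),"Q":((192,312),(250,172),(175,330))}.items():
    ms={"top":blockmask(im["top"],st),"side":blockmask(im["side"],ss)}
    c=unproj("top",st,.05);t=unproj("top",tt,.05);d=c-t
    r,e=fit(ms,[c[0],c[1],0.,np.arctan2(d[1],d[0])]); B[k]=r
    print(k,np.round(r,4),np.degrees(r[3]).round(1),round(e),{n:int(m.sum()) for n,m in ms.items()})
# bath: well openings as dark holes in the white rim
L=[];names=[]
obs=[]
for n,roi in(("top",(405,220,545,360)),("side",(225,290,375,435))):
    a,b,c,d=roi; g=im[n].min(2)[b:d,a:c]
    w=(g>150).astype(np.uint8)
    cs,hi=cv2.findContours(w,cv2.RETR_CCOMP,cv2.CHAIN_APPROX_NONE)
    for i,q in enumerate(cs):
        if hi[0][i][3]>=0 and cv2.contourArea(q)>500:
            M=cv2.moments(q); hull=cv2.convexHull(q)
            quad=cv2.approxPolyDP(hull,6,True)[:,0]+[a,b]
            print(n,cv2.contourArea(q),quad.tolist()); obs.append((n,quad.astype(float)))
W=[np.array([[x,y0+s*.031,.0] for x,s in((.064,-1),(.064,1),(.184,1),(.184,-1))]) for y0 in(-.0475,.0475)]
def res(p):
    o=[]
    for n,q in obs:
        best=None
        for w in W:
            pr=proj(n,world(w,*p)); dd=np.linalg.norm(pr[:,None]-q[None],axis=2)
            r=pr-q[dd.argmin(1)]
            if best is None or (r**2).sum()<(best**2).sum(): best=r
        o.append(best.ravel())
    return np.concatenate(o)
c=unproj("top",(478,275),.08); f=unproj("top",(466,333),.05); d=c-f; a=np.arctan2(d[1],d[0])
r=least_squares(res,[c[0]-.124*np.cos(a),c[1]-.124*np.sin(a),.08,a],loss="soft_l1")
print("bath",np.round(r.x,4),np.degrees(r.x[3]),np.abs(r.fun).round(1).tolist())
B["bath"]=r.x; np.savez("pose.npz",**B)
out=[]
for n,(a,b,c,d) in(("top",(150,190,550,370)),("side",(220,150,400,440))):
    v=cv2.resize(im[n][:,:,::-1],None,fx=2,fy=2,interpolation=cv2.INTER_CUBIC)
    for k in"PQ":
        for bx in(BODY,TAB):
            h=cv2.convexHull((proj(n,world(bx,*B[k]))*2+.5).round().astype(np.int32)); cv2.polylines(v,[h],True,(0,0,255),1)
    for w in W: cv2.polylines(v,[(proj(n,world(w,*r.x))*2+.5).round().astype(np.int32)],True,(0,255,0),1)
    cv2.imwrite(f"pics/fit_{n}.png",v[2*b:2*d,2*a:2*c])
E
python3 m.py
```

```text
P [ 0.6291  0.2265  0.0041 -0.8478] -48.6 1289 {'top': 1351, 'side': 2306}
Q [ 0.4668  0.3146  0.0054 -0.7118] -40.8 123336 {'top': 1424, 'side': 124287}
top 2245.0 [[490, 247], [523, 253], [514, 316], [481, 310]]
top 2235.5 [[439, 238], [472, 245], [462, 308], [430, 301]]
side 2924.5 [[275, 357], [350, 356], [353, 392], [274, 394]]
side 2292.5 [[348, 308], [349, 338], [276, 338], [279, 307]]
bath [ 0.4045 -0.1877  0.0824 -0.1779] -10.19409695310843 [0.8, 0.2, 0.0, 0.3, 0.5, 1.4, 0.3, 1.6, 1.0, 0.8, 0.8, 0.3, 0.3, 1.3, 0.2, 2.5, 1.9, 0.7, 0.5, 0.4, 0.3, 0.4, 0.8, 1.2, 0.3, 0.6, 1.2, 0.3, 0.3, 0.7, 0.4, 0.5]
```

View pics/fit_top.png

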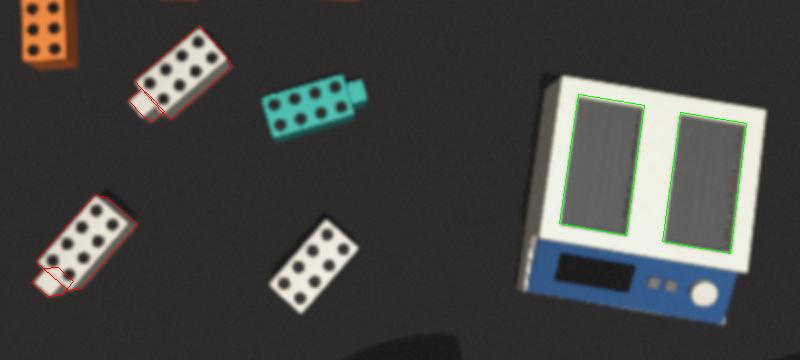

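View pics/fit_side.png

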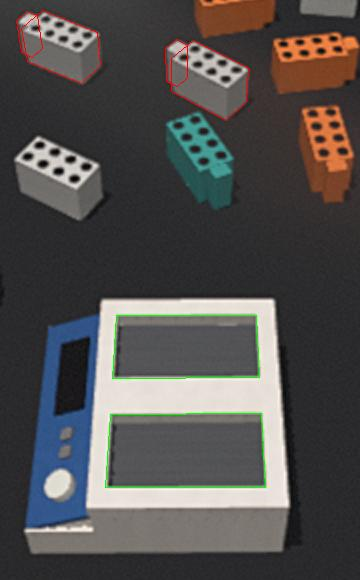

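The bath wells fit well. The side masks of the blocks merged with bench glare, so I'll refit with a higher threshold there.

```bash
sed -i 's/"side":blockmask(im\["side"\],ss)/"side":blockmask(im["side"],ss,95)/; s/"top":blockmask(im\["top"\],st)/"top":blockmask(im["top"],st,70)/' m.py; python3 m.py | grep -v quad; python3 - <<'E'
import cv2,numpy as np
a=cv2.imread("pics/fit_top.png")[:,:380];b=cv2.imread("pics/fit_side.png")[:240]
o=np.zeros((360,740,3),np.uint8);o[:,:380]=a;o[:240,380:]=b;cv2.imwrite("pics/fit2.png",o)
E
```

```text
P [ 0.6282  0.227   0.0042 -0.8642] -49.5 136 {'top': 1321, 'side': 1060}
Q [ 0.4664  0.315   0.0059 -0.7088] -40.6 238 {'top': 1383, 'side': 885}
top 2245.0 [[490, 247], [523, 253], [514, 316], [481, 310]]
top 2235.5 [[439, 238], [472, 245], [462, 308], [430, 301]]
side 2924.5 [[275, 357], [350, 356], [353, 392], [274, 394]]
side 2292.5 [[348, 308], [349, 338], [276, 338], [279, 307]]
bath [ 0.4045 -0.1877  0.0824 -0.1779] -10.19409695310843 [0.8, 0.2, 0.0, 0.3, 0.5, 1.4, 0.3, 1.6, 1.0, 0.8, 0.8, 0.3, 0.3, 1.3, 0.2, 2.5, 1.9, 0.7, 0.5, 0.4, 0.3, 0.4, 0.8, 1.2, 0.3, 0.6, 1.2, 0.3, 0.3, 0.7, 0.4, 0.5]
```

View pics/fit2.png

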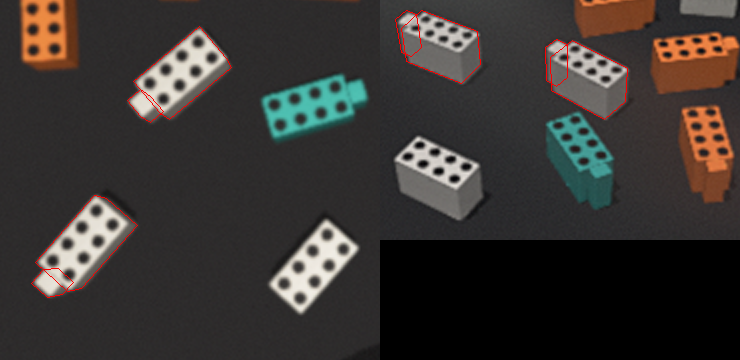

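```bash
cat >> h.py <<'E'
from scipy.spatial.transform import Rotation as Ro
def plan(x,y,z,psi):
    s=robot.read_state(); R=Ro.from_rotvec(s["orientation"]); M=R.as_matrix()
    T=np.array([[np.cos(psi),np.sin(psi),0],[np.sin(psi),-np.cos(psi),0],[0,0,-1]])
    rel=Ro.from_matrix(M.T@T).as_rotvec()/np.radians(6); d=np.array([x,y,z])-s["tool_pos"]
    print("t",round(s["t"],2),"pos",np.round(s["tool_pos"],4),"F",np.round(s["force"],1),"open",round(s["opening"],4))
    print("turn first units",rel.round(2)," shift before turn",(M.T@d/.03).round(2)," after turn",(T.T@d/.03).round(2))
E
python3 - <<'E'
from h import *
im=cv2.imread("pics/top0.png")
for st in((240,227),(192,312)):
    m=((im.min(2)>150)*255).astype(np.uint8); m=cv2.morphologyEx(m,cv2.MORPH_CLOSE,np.ones((5,5)))
    n,l=cv2.connectedComponents(m); v=l[st[1]-8:st[1]+9,st[0]-8:st[0]+9]; k=np.bincount(v[v>0]).argmax()
    q=np.argwhere(l==k)[:,::-1]; X=np.array([unproj("top",p,.052)[:2] for p in q])
    r=cv2.minAreaRect((X*1000).astype(np.float32)); c=X.mean(0); w,V=np.linalg.eigh(np.cov(X.T)); v=V[:,1]
    print(len(q),r,c.round(4),np.degrees(np.arctan(v[1]/v[0])).round(1))
plan(.628,.227,.15,-.864+np.pi)
E
```

```text
898 ((622.3117065429688, 232.47079467773438), (39.29791259765625, 95.44125366210938), 41.072181701660156) [0.6251 0.2288] -48.7
899 ((460.6929016113281, 318.84912109375), (39.49751663208008, 95.03916931152344), 49.84992218017578) [0.4633 0.3159] -40.0
t 0.4 pos [ 0.1898 -0.5691  0.2185] F [ 0.2 -0.3 -0.5] open 0.093
turn first units [ -0.    -0.   -18.68]  shift before turn [ 22.25 -20.55   2.29]  after turn [10.69 28.34  2.28]
```

apply_moves(steps=[0.5, -0.45, 0, 0, 0, 0, 80, 0.92, -0.85, 0, 0, 0, 0, 80, 0.92, -0.85, 0, 0, 0, 0, 80, 0.92, -0.85, 0, 0, 0, 0, 80, 0.92, -0.85, 0, 0, 0, 0, 80, 0.92, -0.85, 0, 0, 0, 0, 80, 0.92, -0.85, 0, 0, 0, 0, 80, 0.92, -0.85, 0, 0, 0, 0, 80, 0.92, -0.85, 0, 0, 0, 0, 80, 0.92, -0.85, 0, 0, 0, 0, 80, 0.92, -0.85, 0, 0, 0, 0, 80, 0.92, -0.85, 0, 0, 0, 0, 80], grip_force=30)

```text
t: 1.4
tool_pos: [0.3996, -0.1878, 0.219]
orientation: [3.1, 0.503, 0.001]
force: [1.4, -0.3, -0.3]
opening: 0.0744
gripper_force: 0.0
```

apply_moves(steps=[0.92, -0.85, 0, 0, 0, 0, 80, 0.92, -0.85, 0, 0, 0, 0, 80, 0.92, -0.85, 0, 0, 0, 0, 80, 0.92, -0.85, 0, 0, 0, 0, 80, 0.92, -0.85, 0, 0, 0, 0, 80, 0.92, -0.85, 0, 0, 0, 0, 80, 0.92, -0.85, 0, 0, 0, 0, 80, 0.92, -0.85, 0, 0, 0, 0, 80, 0.92, -0.85, 0, 0, 0, 0, 80, 0.92, -0.85, 0, 0, 0, 0, 80, 0.92, -0.85, 0, 0, 0, 0, 80, 0.6, -0.55, 0, 0, 0, 0, 80])

```text
t: 2.4
tool_pos: [0.611, 0.1973, 0.2183]
orientation: [-3.1, -0.506, -0.0]
force: [0.6, 0.4, -0.3]
opening: 0.0744
gripper_force: 0.0
```

apply_moves(steps=[0, 0, 0, 0, 0, -1, 80, 0, 0, 0, 0, 0, -1, 80, 0, 0, 0, 0, 0, -1, 80, 0, 0, 0, 0, 0, -1, 80, 0, 0, 0, 0, 0, -1, 80, 0, 0, 0, 0, 0, -1, 80, 0, 0, 0, 0, 0, -1, 80, 0, 0, 0, 0, 0, -1, 80, 0, 0, 0, 0, 0, -1, 80, 0, 0, 0, 0, 0, -1, 80, 0, 0, 0, 0, 0, -1, 80, 0, 0, 0, 0, 0, -1, 80])

```text
t: 3.4
tool_pos: [0.6102, 0.1939, 0.2186]
orientation: [-2.207, -2.236, 0.0]
force: [1.0, -0.9, 0.0]
opening: 0.074
gripper_force: 0.0
```

apply_moves(steps=[0, 0, 0, 0, 0, -1, 80, 0, 0, 0, 0, 0, -1, 80, 0, 0, 0, 0, 0, -1, 80, 0, 0, 0, 0, 0, -1, 80, 0, 0, 0, 0, 0, -1, 80, 0, 0, 0, 0, 0, -1, 80, 0, 0, 0, 0, 0, -0.7, 80, 0, 0, 0, 0, 0, 0, 80])

```text
t: 4.07
tool_pos: [0.6102, 0.1939, 0.2186]
orientation: [-1.307, -2.857, 0.0]
force: [0.4, -0.4, 0.1]
opening: 0.0743
gripper_force: 0.0
```

```bash
python3 - <<'E'
from h import *
plan(.628,.2268,.025,np.pi-np.radians(49))
E
```

```text
t 4.07 pos [0.6102 0.1939 0.2186] F [ 0.4 -0.4  0.1] open 0.0743
turn first units [-0.   -0.   -0.03]  shift before turn [0.44 1.17 6.45]  after turn [0.44 1.17 6.45]
```

apply_moves(steps=[0.22, 0.58, 0, 0, 0, 0, 80, 0.22, 0.59, 0, 0, 0, 0, 80, 0, 0, 0.9, 0, 0, 0, 80, 0, 0, 0.9, 0, 0, 0, 80, 0, 0, 0.9, 0, 0, 0, 80, 0, 0, 0.9, 0, 0, 0, 80, 0, 0, 0.8, 0, 0, 0, 80, 0, 0, 0.7, 0, 0, 0, 80, 0, 0, 0.5, 0, 0, 0, 80, 0, 0, 0.45, 0, 0, 0, 80, 0, 0, 0.4, 0, 0, 0, 80, 0, 0, 0, 0, 0, 0, 80])

```text
t: 5.07
tool_pos: [0.6267, 0.2264, 0.0224]
orientation: [-1.312, -2.852, 0.004]
force: [-0.2, 0.4, -0.9]
opening: 0.0739
gripper_force: 0.0
```

apply_moves(steps=[0, 0, 0, 0, 0, 0, 30, 0, 0, 0, 0, 0, 0, 30, 0, 0, 0, 0, 0, 0, 30, 0, 0, 0, 0, 0, 0, 30, 0, 0, 0, 0, 0, 0, 30, 0, 0, 0, 0, 0, 0, 30], grip_force=30)

```text
t: 5.57
tool_pos: [0.6291, 0.2271, 0.0261]
orientation: [1.311, 2.853, 0.002]
force: [0.2, -0.3, 1.7]
opening: 0.0397
gripper_force: 30.0
```

apply_moves(steps=[0, 0, -0.3, 0, 0, 0, 30, 0, 0, -0.6, 0, 0, 0, 30, 0, 0, -0.9, 0, 0, 0, 30, 0, 0, -0.9, 0, 0, 0, 30, 0, 0, -0.9, 0, 0, 0, 30, 0, 0, -0.9, 0, 0, 0, 30, 0, 0, -0.9, 0, 0, 0, 30, 0, 0, -0.6, 0, 0, 0, 30, 0, 0, 0, 0, 0, 0, 30])

```text
t: 6.32
tool_pos: [0.6304, 0.2274, 0.2114]
orientation: [1.309, 2.849, 0.008]
force: [1.4, 0.1, -2.3]
opening: 0.0399
gripper_force: 30.0
```

```bash
python3 - <<'E'
from h import *
a=cv2.cvtColor(eyes.read_camera("side"),cv2.COLOR_RGB2BGR)[80:400,200:460];b=cv2.cvtColor(eyes.read_camera("top"),cv2.COLOR_RGB2BGR)[100:360,140:540]
o=np.zeros((320,660,3),np.uint8);o[:,:260]=a;o[:260,260:]=b
cv2.imwrite("pics/held1.png",o)
plan(.5260,-.2578,.21,np.pi-np.radians(10.2))
E
```

```text
t 6.42 pos [0.6284 0.2268 0.2054] F [-0.6 -0.5 -3.3] open 0.0396
turn first units [ 0.01  0.01 -6.53]  shift before turn [-10.04 -13.11  -0.16]  after turn [  0.5  -16.5   -0.15]
```

View pics/held1.png

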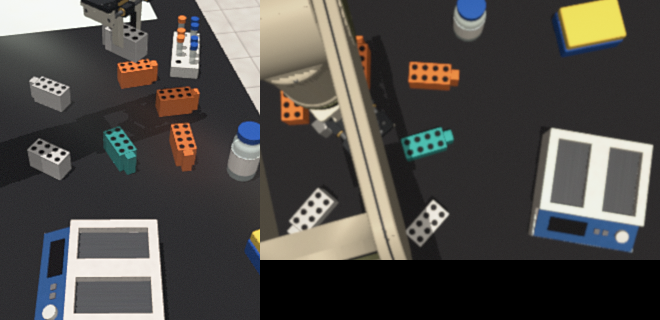

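The tabbed block is held level at about (125,42) in the side crop. Next I turn and carry it to the -y well.

apply_moves(steps=[0, 0, 0, 0, 0, -0.8, 30, 0, 0, 0, 0, 0, -1, 30, 0, 0, 0, 0, 0, -1, 30, 0, 0, 0, 0, 0, -1, 30, 0, 0, 0, 0, 0, -1, 30, 0, 0, 0, 0, 0, -1, 30, 0, 0, 0, 0, 0, -0.7, 30, 0, -0.4, 0, 0, 0, 0, 30, 0, -0.8, 0, 0, 0, 0, 30, 0, -1, 0, 0, 0, 0, 30, 0, -1, 0, 0, 0, 0, 30, 0, -1, 0, 0, 0, 0, 30])

```text
t: 7.42
tool_pos: [0.6037, 0.101, 0.2027]
orientation: [-0.288, -3.125, 0.002]
force: [0.6, -1.0, -3.6]
opening: 0.0396
gripper_force: 30.0
```

apply_moves(steps=[0, -1, 0, 0, 0, 0, 30, 0, -1, 0, 0, 0, 0, 30, 0, -1, 0, 0, 0, 0, 30, 0, -1, 0, 0, 0, 0, 30, 0, -1, 0, 0, 0, 0, 30, 0, -1, 0, 0, 0, 0, 30, 0, -1, 0, 0, 0, 0, 30, 0, -1, 0, 0, 0, 0, 30, 0, -1, 0, 0, 0, 0, 30, 0, -1, 0, 0, 0, 0, 30, 0, -1, 0, 0, 0, 0, 30, 0, -0.8, 0, 0, 0, 0, 30])

```text
t: 8.42
tool_pos: [0.5395, -0.2475, 0.203]
orientation: [-0.29, -3.125, -0.001]
force: [0.6, -0.1, -3.4]
opening: 0.04
gripper_force: 30.0
```

apply_moves(steps=[0, -0.4, 0, 0, 0, 0, 30, 0, 0, 0, 0, 0, 0, 30])

```text
t: 8.58
tool_pos: [0.5376, -0.2597, 0.2033]
orientation: [-0.292, -3.125, -0.0]
force: [-0.3, 0.6, -3.3]
opening: 0.0399
gripper_force: 30.0
```

```bash
python3 - <<'E'
from h import *
plan(.5260,-.2578,.093,np.pi-np.radians(10.2))
E
```

```text
t 8.58 pos [ 0.5376 -0.2597  0.2033] F [-0.3  0.6 -3.3] open 0.0399
turn first units [ 0.   -0.03 -0.08]  shift before turn [ 0.38 -0.01  3.68]  after turn [ 0.39 -0.01  3.68]
```

apply_moves(steps=[0.2, 0, 0.4, 0, 0, 0, 30, 0.18, 0, 0.7, 0, 0, 0, 30, 0, 0, 0.7, 0, 0, 0, 30, 0, 0, 0.4, 0, 0, 0, 30, 0, 0, 0.3, 0, 0, 0, 30, 0, 0, 0.3, 0, 0, 0, 30, 0, 0, 0.3, 0, 0, 0, 30, 0, 0, 0.3, 0, 0, 0, 30, 0, 0, 0, 0, 0, 0, 30, 0, 0, 0, 0, 0, 0, 30])

```text
t: 9.42
tool_pos: [0.5284, -0.255, 0.1028]
orientation: [-0.284, -3.128, -0.001]
force: [-0.6, -0.0, -3.1]
opening: 0.04
gripper_force: 30.0
```

```bash
python3 - <<'E'
from h import *
a=cv2.cvtColor(eyes.read_camera("side"),cv2.COLOR_RGB2BGR)[270:430,220:400];b=cv2.cvtColor(eyes.read_camera("top"),cv2.COLOR_RGB2BGR)[200:360,380:560]
cv2.imwrite("pics/place1.png",cv2.resize(np.hstack([a,b]),None,fx=2,fy=2))
plan(.5260,-.2578,.091,np.pi-np.radians(10.2))
E
```

```text
t 9.52 pos [ 0.529  -0.2554  0.1039] F [ 0.7  0.2 -3.5] open 0.0398
turn first units [-0.    0.01 -0.03]  shift before turn [ 0.09 -0.1   0.43]  after turn [ 0.09 -0.1   0.43]
```

View pics/place1.png

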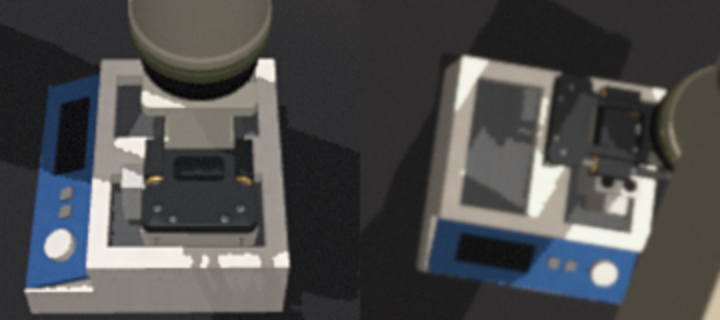

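The block is over the -y well with the tab to the panel (top crop about (612,205)) and nothing touching. Lowering now.

apply_moves(steps=[0.08, -0.08, 0, 0, 0, 0, 30, 0, 0, 0.15, 0, 0, 0, 30, 0, 0, 0.1, 0, 0, 0, 30, 0, 0, 0.1, 0, 0, 0, 30, 0, 0, 0, 0, 0, 0, 30, 0, 0, 0, 0, 0, 0, 30])

```text
t: 10.02
tool_pos: [0.5254, -0.2568, 0.0922]
orientation: [-0.284, -3.128, -0.001]
force: [-0.7, -0.1, -2.9]
opening: 0.0396
gripper_force: 30.0
```

apply_moves(steps=[0, 0, 0.05, 0, 0, 0, 30, 0, 0, 0, 0, 0, 0, 30, 0, 0, 0, 0, 0, 0, 30])

```text
t: 10.27
tool_pos: [0.5258, -0.257, 0.0912]
orientation: [0.284, 3.129, -0.0]
force: [1.0, -0.0, -3.8]
opening: 0.0399
gripper_force: 30.0
```

apply_moves(steps=[0, 0, 0.05, 0, 0, 0, 30, 0, 0, 0, 0, 0, 0, 30, 0, 0, 0, 0, 0, 0, 30])

```text
t: 10.52
tool_pos: [0.526, -0.2572, 0.091]
orientation: [0.284, 3.128, -0.0]
force: [-3.9, 1.6, 7.6]
opening: 0.0401
gripper_force: 30.0
```

Contact with the floor at TCP z ≈ 0.090. Releasing and rising.

apply_moves(steps=[0, 0, 0, 0, 0, 0, 60, 0, 0, 0, 0, 0, 0, 60, 0, 0, 0, 0, 0, 0, 60, 0, 0, -0.4, 0, 0, 0, 60, 0, 0, -0.8, 0, 0, 0, 60, 0, 0, -0.9, 0, 0, 0, 60, 0, 0, -0.9, 0, 0, 0, 60, 0, 0, -0.9, 0, 0, 0, 70, 0, 0, -0.5, 0, 0, 0, 80, 0, 0, 0, 0, 0, 0, 80])

```text
t: 11.35
tool_pos: [0.5279, -0.2584, 0.2279]
orientation: [0.283, 3.121, -0.006]
force: [0.7, -0.4, 0.8]
opening: 0.0709
gripper_force: 0.0
```

```bash
python3 - <<'E'
from h import *
plan(.4668,.3140,.2,np.pi-np.radians(40.3))
E
```

```text
t 11.35 pos [ 0.5279 -0.2584  0.2279] F [ 0.7 -0.4  0.8] open 0.0709
turn first units [-0.01  0.08  4.99]  shift before turn [ 5.44 18.4   0.83]  after turn [13.89 13.23  0.93]
```

apply_moves(steps=[0.15, 0.5, 0, 0, 0, 0, 80, 0.28, 0.95, 0, 0, 0, 0, 80, 0.28, 0.95, 0, 0, 0, 0, 80, 0.28, 0.95, 0, 0, 0, 0, 80, 0.28, 0.95, 0, 0, 0, 0, 80, 0.28, 0.95, 0, 0, 0, 0, 80, 0.28, 0.95, 0, 0, 0, 0, 80, 0.28, 0.95, 0, 0, 0, 0, 80, 0.28, 0.95, 0, 0, 0, 0, 80, 0.28, 0.95, 0, 0, 0, 0, 80, 0.28, 0.95, 0, 0, 0, 0, 80, 0.28, 0.95, 0, 0, 0, 0, 80])

```text
t: 12.35
tool_pos: [0.4877, 0.0855, 0.2201]
orientation: [-0.283, -3.126, 0.0]
force: [-0.2, 0.8, 0.5]
opening: 0.0744
gripper_force: 0.0
```

apply_moves(steps=[0.28, 0.95, 0, 0, 0, 0, 80, 0.28, 0.95, 0, 0, 0, 0, 80, 0.28, 0.95, 0, 0, 0, 0, 80, 0.28, 0.95, 0, 0, 0, 0, 80, 0.28, 0.95, 0, 0, 0, 0, 80, 0.28, 0.95, 0, 0, 0, 0, 80, 0.28, 0.95, 0, 0, 0, 0, 80, 0.2, 0.6, 0, 0, 0, 0.8, 80, 0, 0, 0, 0, 0, 1, 80, 0, 0, 0, 0, 0, 1, 80, 0, 0, 0, 0, 0, 1, 80, 0, 0, 0, 0, 0, 1, 80])

```text
t: 13.35
tool_pos: [0.4631, 0.3094, 0.2198]
orientation: [-1.058, -2.956, 0.003]
force: [0.2, 0.3, -0.8]
opening: 0.0743
gripper_force: 0.0
```

apply_moves(steps=[0, 0, 0, 0, 0, 0.2, 80, 0, 0, 0, 0, 0, 0, 80])

```text
t: 13.52
tool_pos: [0.4637, 0.3092, 0.2204]
orientation: [-1.081, -2.948, 0.002]
force: [-0.0, 0.8, -0.1]
opening: 0.0745
gripper_force: 0.0
```

```bash
python3 - <<'E'
from h import *
im=eyes.read_camera("side"); cv2.imwrite("pics/side2.png",im[:,:,::-1])
plan(.4668,.3140,.026,np.pi-np.radians(40.3))
E
```

```text
t 13.57 pos [0.464  0.3091 0.2207] F [ 0.8 -0.5 -1.2] open 0.0744
turn first units [-0.01 -0.01  0.02]  shift before turn [0.03 0.2  6.49]  after turn [0.03 0.19 6.49]
```

View pics/side2.png

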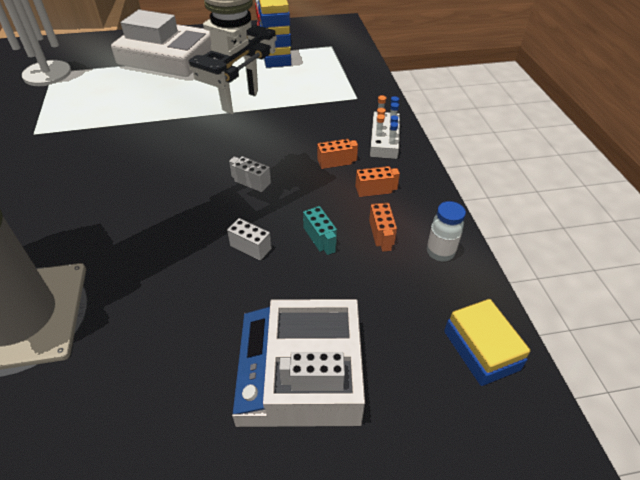

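The first block sits flat in the near-camera well at (312,370) with its tab to the panel. The second is at (250,172), under the open gripper.

apply_moves(steps=[0, 0.2, 0.9, 0, 0, 0, 80, 0, 0, 0.9, 0, 0, 0, 80, 0, 0, 0.9, 0, 0, 0, 80, 0, 0, 0.9, 0, 0, 0, 80, 0, 0, 0.9, 0, 0, 0, 80, 0, 0, 0.8, 0, 0, 0, 80, 0, 0, 0.5, 0, 0, 0, 80, 0, 0, 0.4, 0, 0, 0, 80, 0, 0, 0.3, 0, 0, 0, 80, 0, 0, 0, 0, 0, 0, 80, 0, 0, 0, 0, 0, 0, 80])

```text
t: 14.48
tool_pos: [0.4688, 0.3138, 0.0269]
orientation: [-1.083, -2.949, 0.0]
force: [0.5, 1.0, 0.7]
opening: 0.0743
gripper_force: 0.0
```

apply_moves(steps=[0, 0, 0, 0, 0, 0, 30, 0, 0, 0, 0, 0, 0, 30, 0, 0, 0, 0, 0, 0, 30, 0, 0, 0, 0, 0, 0, 30, 0, 0, 0, 0, 0, 0, 30, 0, 0, 0, 0, 0, 0, 30], grip_force=30)

```text
t: 14.98
tool_pos: [0.4691, 0.314, 0.027]
orientation: [1.083, 2.948, 0.001]
force: [0.1, 0.6, 0.9]
opening: 0.0398
gripper_force: 30.0
```

apply_moves(steps=[0, 0, -0.3, 0, 0, 0, 30, 0, 0, -0.6, 0, 0, 0, 30, 0, 0, -0.9, 0, 0, 0, 30, 0, 0, -0.9, 0, 0, 0, 30, 0, 0, -0.9, 0, 0, 0, 30, 0, 0, -0.9, 0, 0, 0, 30, 0, 0, -0.9, 0, 0, 0, 30, 0, 0, -0.8, 0, 0, 0, 30, 0, 0, 0, 0, 0, 0, 30, 0, 0, 0, 0, 0, 0, 30])

```text
t: 15.82
tool_pos: [0.4695, 0.3141, 0.2141]
orientation: [1.083, 2.947, 0.003]
force: [0.3, -0.2, -4.1]
opening: 0.04
gripper_force: 30.0
```

```bash
python3 - <<'E'
from h import *
plan(.5428,-.1643,.21,np.pi-np.radians(10.2))
E
```

```text
t 15.82 pos [0.4695 0.3141 0.2141] F [ 0.3 -0.2 -4.1] open 0.04
turn first units [ 0.02  0.02 -5.03]  shift before turn [-12.19 -10.57   0.12]  after turn [ -5.23 -15.26   0.14]
```

apply_moves(steps=[0, 0, 0, 0, 0, -1, 30, 0, 0, 0, 0, 0, -1, 30, 0, 0, 0, 0, 0, -1, 30, 0, 0, 0, 0, 0, -1, 30, 0, 0, 0, 0, 0, -1, 30, -0.16, -0.48, 0, 0, 0, 0, 30, -0.33, -0.95, 0, 0, 0, 0, 30, -0.33, -0.95, 0, 0, 0, 0, 30, -0.33, -0.95, 0, 0, 0, 0, 30, -0.33, -0.95, 0, 0, 0, 0, 30, -0.33, -0.95, 0, 0, 0, 0, 30, -0.33, -0.95, 0, 0, 0, 0, 30])

```text
t: 16.82
tool_pos: [0.497, 0.1182, 0.2097]
orientation: [-0.283, -3.124, 0.002]
force: [0.6, 0.3, -4.3]
opening: 0.0397
gripper_force: 30.0
```

apply_moves(steps=[-0.33, -0.95, 0, 0, 0, 0, 30, -0.33, -0.95, 0, 0, 0, 0, 30, -0.33, -0.95, 0, 0, 0, 0, 30, -0.33, -0.95, 0, 0, 0, 0, 30, -0.33, -0.95, 0, 0, 0, 0, 30, -0.33, -0.95, 0, 0, 0, 0, 30, -0.33, -0.95, 0, 0, 0, 0, 30, -0.33, -0.95, 0, 0, 0, 0, 30, -0.33, -0.95, 0, 0, 0, 0, 30, -0.16, -0.5, 0, 0, 0, 0, 30, 0, 0, 0, 0, 0, 0, 30, 0, 0, 0, 0, 0, 0, 30])

```text
t: 17.82
tool_pos: [0.541, -0.1642, 0.2104]
orientation: [-0.286, -3.125, -0.002]
force: [0.1, -0.3, -3.3]
opening: 0.0397
gripper_force: 30.0
```

```bash
python3 - <<'E'
from h import *
plan(.5428,-.1643,.094,np.pi-np.radians(10.2))
E
```

```text
t 17.82 pos [ 0.541  -0.1642  0.2104] F [ 0.1 -0.3 -3.3] open 0.0397
turn first units [ 0.01 -0.03 -0.04]  shift before turn [-0.07  0.    3.88]  after turn [-0.06  0.01  3.88]
```

apply_moves(steps=[-0.05, 0, 0.4, 0, 0, 0, 30, 0, 0, 0.7, 0, 0, 0, 30, 0, 0, 0.7, 0, 0, 0, 30, 0, 0, 0.5, 0, 0, 0, 30, 0, 0, 0.4, 0, 0, 0, 30, 0, 0, 0.3, 0, 0, 0, 30, 0, 0, 0.3, 0, 0, 0, 30, 0, 0, 0.2, 0, 0, 0, 30, 0, 0, 0.2, 0, 0, 0, 30, 0, 0, 0.1, 0, 0, 0, 30, 0, 0, 0, 0, 0, 0, 30, 0, 0, 0, 0, 0, 0, 30])

```text
t: 18.82
tool_pos: [0.5438, -0.1646, 0.099]
orientation: [0.284, 3.128, -0.0]
force: [0.0, 0.7, -4.0]
opening: 0.0398
gripper_force: 30.0
```

apply_moves(steps=[0, 0, 0.06, 0, 0, 0, 30, 0, 0, 0, 0, 0, 0, 30, 0, 0, 0, 0, 0, 0, 30])

```text
t: 19.07
tool_pos: [0.5438, -0.1646, 0.0972]
orientation: [0.284, 3.128, -0.0]
force: [-0.1, -0.6, -3.7]
opening: 0.0398
gripper_force: 30.0
```

apply_moves(steps=[0, 0, 0.1, 0, 0, 0, 30, 0, 0, 0, 0, 0, 0, 30, 0, 0, 0, 0, 0, 0, 30])

```text
t: 19.32
tool_pos: [0.5434, -0.1644, 0.0936]
orientation: [-0.284, -3.128, -0.0]
force: [0.0, -0.4, -2.8]
opening: 0.0398
gripper_force: 30.0
```

apply_moves(steps=[0, 0, 0.06, 0, 0, 0, 30, 0, 0, 0, 0, 0, 0, 30, 0, 0, 0, 0, 0, 0, 30])

```text
t: 19.57
tool_pos: [0.5437, -0.1645, 0.0921]
orientation: [0.284, 3.129, -0.0]
force: [-0.5, -0.3, -3.1]
opening: 0.0398
gripper_force: 30.0
```

apply_moves(steps=[0, 0, 0.05, 0, 0, 0, 30, 0, 0, 0, 0, 0, 0, 30, 0, 0, 0, 0, 0, 0, 30])

```text
t: 19.82
tool_pos: [0.5437, -0.1645, 0.092]
orientation: [0.283, 3.128, -0.0]
force: [-4.7, 3.0, 8.6]
opening: 0.0398
gripper_force: 30.0
```

apply_moves(steps=[0, 0, 0, 0, 0, 0, 60, 0, 0, 0, 0, 0, 0, 60, 0, 0, 0, 0, 0, 0, 60, 0, 0, -0.4, 0, 0, 0, 60, 0, 0, -0.8, 0, 0, 0, 60, 0, 0, -0.9, 0, 0, 0, 60, 0, 0, -0.9, 0, 0, 0, 60, 0, 0, -0.9, 0, 0, 0, 60, 0, 0.6, -0.5, 0, 0, 0, 60, 0, 1, 0, 0, 0, 0, 60, 0, 1, 0, 0, 0, 0, 60, 0, 1, 0, 0, 0, 0, 60])

```text
t: 20.82
tool_pos: [0.5635, -0.0574, 0.2243]
orientation: [0.285, 3.127, -0.0]
force: [0.3, 0.4, -0.3]
opening: 0.056
gripper_force: 0.0
```

apply_moves(steps=[0, 1, 0, 0, 0, 0, 60, 0, 1, 0, 0, 0, 0, 60, 0, 1, 0, 0, 0, 0, 60, 0, 1, 0, 0, 0, 0, 60, 0, 1, 0, 0, 0, 0, 60, 0, 0, 0, 0, 0, 0, 60, 0, 0, 0, 0, 0, 0, 60])

```text
t: 21.4
tool_pos: [0.5901, 0.0908, 0.2232]
orientation: [0.279, 3.129, -0.0]
force: [-0.3, -0.3, 0.6]
opening: 0.0559
gripper_force: 0.0
```

```bash
python3 - <<'E'
from h import *
a=cv2.cvtColor(eyes.read_camera("side"),cv2.COLOR_RGB2BGR)[210:430,210:390];b=cv2.cvtColor(eyes.read_camera("top"),cv2.COLOR_RGB2BGR)[160:380,370:560]
cv2.imwrite("pics/final.png",cv2.resize(np.hstack([a,b]),None,fx=2,fy=2))
E
```

```text
(no output)
```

View pics/final.png

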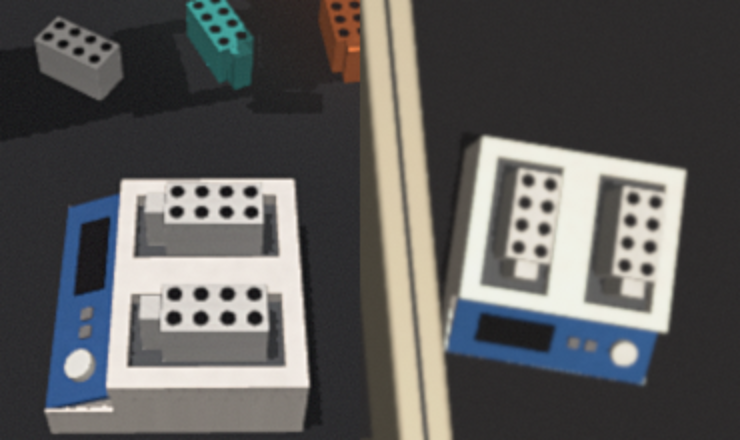

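Both blocks sit flat in their wells, aligned, with their tabs to the panel (top crop (526,268) and (632,287)). The plain block has not moved.

```bash
python3 -c "
from plant import robot
print(robot.close_job())"
```

```text
the job is handed in; nothing more can be done
None
```

I set both tabbed blocks flat in the two wells with their tabs towards the control panel, left the plain block where it was, and handed the job in at about 21.5 s; the hand-in gave no verdict.

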